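# Seat the feeding bowl in its stand

### The arm

A 6-joint arm with a two-finger parallel gripper is mounted at the origin on the work surface. World frame = base frame: x ahead of the robot, y to its left, z up, the work surface at z = 0. Lengths are in m, angles in rad, forces in N, time in s.
With the tool pointing down it reaches from about 0.3 to 0.775 m from the base axis. Payload 14.6 kg.
Tool frame: the origin (TCP) lies at the very end of the fingers, on their centre line; the grasp point (between the pads) lies 19 mm behind it; z points along the fingers, y is the line along which they close (so a half turn about z gives the same grasp; the last joint's range is limited). The gripper opens to 94 mm and grips with 3 to 60 N. Pads are 16 mm wide; open, the fingers measure 119 mm over their backs; the gripper's body (75 mm by 177 mm) begins 78 mm behind the grasp point.
Start: joints at [1.235, 0.3, 1.521, -0, 1.321, -0.067], TCP at [0.146, 0.53, 0.205] pointing down, gripper open.
Joint ranges: [-3.03, 3.03], [-0.79, 2.21], [0.23, 2.52], [-1.04, 4.18], [0, 3.07], [-2.55, 2.55]. Speed limits (rad/s): [2.22, 2.22, 2.57, 3.14, 3.14, 3.14].

### API

Orientations are given as [roll, pitch, yaw] about the fixed x, y, z axes, in that order (R = Rz(yaw) Ry(pitch) Rx(roll)).
In Python, from station import ctrl gives the robot as it stands. The module is installed in compiled form; this text tells all that it offers.
- The arm moves only by the tool play_rows, never from a script. Its argument "commands" is a list of rows, each a list of 7 numbers: the shift along the tool's x, y, z in m, then the turn, a rotation vector about the tool's x, y, z in degrees, then the closure, from -1 (fully open) to 1 (shut). A call has 1 to 20 rows; each row shifts and turns the commanded pose from where the row before left it, along the tool's axes as they then stand; what a row does not reach is not made up. A row lasts 1/12 s, in which the tool goes at most 41.7 mm and 7.16 degrees, less where a joint would pass 70% of its speed; a pose out of reach is approached as far as the arm can. A call is refused whole if a number of a shift passes 0.0417 or a number of a turn 7.16, either way. A call with a gripper value outside its range is refused whole. The fingers move at their own pace and stop on an object; "force" is the grip in N (left out, the last holds). Time passes only in rows, so rows that do not move let the fingers close. It gives the time, the measured TCP pose, the force, the opening and the grip force at its end, in the units of the state.
- ctrl.get_obs(): the state, without advancing time (a new reading comes with each control period).
- ctrl.camera(name): name is "scene" or "top" or "wrist"; returns the picture (384x512x3 uint8, blue, green, red); there is no depth.
- ctrl.camera_model(name): a dict with "fx", "fy", "cx", "cy" (pixels), "rvec" (rotation vector, rad) and "tvec" (3), from world to camera coordinates, as OpenCV has them. Camera axes: x right, y down, z forward; pixel columns grow to the right and rows downward; lengths in m; the calibration is good to about 2 mm. A picture is of the moment at which its call begins: read the wrist's pose just before it. camera_model takes no time and is no camera call; for the wrist camera it gives the pose at the moment of the call.
- ctrl.hand_in(): hands the job in; it is judged then, once.
The state is a dict: "time_s": time; "qpos": joint angles; "joint_vel": joint speeds; "tau": joint torques, N m; "ee_pos": TCP position; "eef_rot": TCP orientation; "force": force on the tool from outside, world axes, zero at the start; "moment": the same for the moment, N m; "grip_width": finger opening in m; "grip_force": force on a finger pad.
Only numpy, scipy, OpenCV 4.12 (cv2) and the standard library are available. Lean on these libraries where they do the work, as an engineer would, in place of code of your own. Each camera call takes 0.05 s, during which the arm holds its last target. There are 200 camera calls.

### The job

The baby fork is lying across the round opening of the wooden feeding stand: lay it flat in the lilac cutlery tray first. Then slide the pink bowl along the top of the stand, without lifting it off, until it drops into the opening, and gently press it down from above so that it sits level and fully home. Leave the mug, jar, canister and bowl stack alone.

Things in the scene. Friction and masses are not known exactly. Their poses are not given: they have to be found in the camera images.
- stand: Fixed light wooden stand: deck 390 x 170 mm, 22 mm thick, its flat top 42 mm above the shelf, on two low legs. Origin: on the shelf below the centre of the opening; x along the length, y across, z up. The round opening in its middle is a mint-green tapered cup: 104 mm across at the deck's top, narrowing to 84 mm (24 degrees from vertical), with a closed floor 23 mm down.
- opening (a point): Centre of the opening, level with the deck's top; axes as the stand's. As the bowl is slid over it, the front of its foot drops in first and it leans; drawn on 30 mm or so (fingertips now about 10 mm below the deck top), its back drops too and it centres itself; fully home its underside is about 20 mm below the deck's top and its rim about 28 mm above it.
- bowl: Loose pink plastic bowl on the deck, 48 mm high, about 120 g, an open cone tapered as the seat: foot 86 mm and rim 129 mm across outside, wall 4 mm. Origin: centre of its underside; z up through its mouth. It starts 128 to 147 mm to either side of the opening along the stand. It can be dragged by fingertips lowered inside it near the floor and moved against its wall.
- fork: Loose stainless steel baby fork, 150 mm long, about 45 g, lying flat. Origin: under the middle of its length; x points to the tines. Handle (15 mm wide, 10 mm thick) from x = -75 to +5 mm, then an 8 mm wide neck and a 24 mm wide, 4 mm thick head. Centre of mass near x = -20 mm. It starts across the opening, ends on the deck, with 23 mm of free space below its middle.
- tray: Fixed lilac open cutlery tray, outside 210 x 90 x 16 mm, walls 5 mm and floor 5 mm thick (inside 200 x 80 mm). Origin: centre of its underside, on the shelf; x along its length. It stands on the shelf to the left or the right of the stand.
- mug: Loose white ceramic mug, 76 mm across, 85 mm high, standing on the deck on the side of the opening away from the bowl. Origin: centre of its underside; handle at +y, reaching 75 mm from the axis. Leave alone.
- stack: Loose stack of pastel bowls, 135 mm across, 90 mm high, standing on the shelf on the other side from the tray. Origin: centre of its underside. Leave alone.
- jar: Loose closed amber glass jar, 72 mm across, 120 mm high, on the shelf beyond the tray or the stack. Origin: centre of its underside. Leave alone.
- canister: Loose clear round plastic container with a lilac twist-lock lid, 116 mm across, 104 mm high, on the shelf beyond the tray or the stack. Origin: centre of its underside. Leave alone.
- bowl_floor (a point): Centre of the bowl's flat inner floor (82 mm across), 5 mm above the underside; axes as the bowl's. A downward press of 5 to 10 N here settles the bowl; if it still leans in the seat, press nearer its high side.
Not all that is in view belongs to the job. There is more than one size of the fork; the job needs the middle-sized.

How it is judged:
By the outcome, as a careful person would: the job done as asked, in the order asked, and still so for the second after the job is handed in, with the robot touching nothing.
It also fails if it takes over 64 s, if anything falls off the work surface, if the arm or the gripper's body presses on something with over 40 N, if the wrist force passes 120 N, or if a joint passes its speed limit or range.

## Working session

There is one attempt and no reset: what is moved stays moved. The work goes in short steps, Python scripts to look and compute and a tool call to move; the robot and the scene stay as the last step left them, time stands still between calls to the robot, and variables do not carry over. Pictures are saved under pics/ and viewed, at most 10 in all, crops included, and the job is handed in when it is done.

Besides the shell and the picture viewer there is one more tool, called after ">>>" by a JSON object that holds its "name" and its "arguments", one argument or row to a line. play_rows: Moves the arm, as the interface text tells. Its arguments: {"type":"object","properties":{"commands":{"type":"array","items":{"type":"array","items":{"type":"number"}}},"force":{"type":"number"}},"required":["commands"]}

```bash
mkdir -p pics; cat > h.py <<'E'
import numpy as np, cv2
from station import ctrl
def ray(m,u,v,z):
    R=cv2.Rodrigues(np.array(m["rvec"],float))[0]; t=np.array(m["tvec"],float).ravel()
    d=R.T@np.array([(u-m["cx"])/m["fx"],(v-m["cy"])/m["fy"],1]); c=-R.T@t
    return (c+d*(z-c[2])/d[2])
def proj(m,P):
    K=np.array([[m["fx"],0,m["cx"]],[0,m["fy"],m["cy"]],[0,0,1.]])
    return cv2.projectPoints(np.array(P,float).reshape(-1,3),np.array(m["rvec"],float),np.array(m["tvec"],float),K,None)[0].reshape(-1,2)
def st():
    o=ctrl.get_obs(); print({k:np.round(o[k],3) for k in("time_s","ee_pos","eef_rot","force","grip_width","grip_force","qpos")}); return o
E
python3 - <<'E'
from h import *
o=st()
for n in("top","scene"):
    im=ctrl.camera(n); cv2.imwrite(f"pics/{n}0_raw.png",im); cv2.imwrite(f"pics/{n}0.png",cv2.resize(im,(800,600),interpolation=cv2.INTER_CUBIC))
    m=ctrl.camera_model(n); print(n,m)
E
```

```text
{'time_s': np.float64(0.0), 'ee_pos': array([0.146, 0.53 , 0.205]), 'eef_rot': array([-3.14 , -0.   ,  2.873]), 'force': array([-0.087, -0.321,  0.477]), 'grip_width': np.float64(0.094), 'grip_force': np.float64(0.0), 'qpos': array([ 1.235,  0.3  ,  1.522,  0.   ,  1.321, -0.067])}
top {'fx': 386.0049292367964, 'fy': 386.0049292367964, 'cx': 259.3467540868717, 'cy': 191.1836594353302, 'rvec': array([ 2.10625856, -2.15063869,  0.12503822]), 'tvec': array([0.02818263, 0.58792363, 0.93777304])}
scene {'fx': 486.3371168159672, 'fy': 486.3371168159672, 'cx': 257.3434956727657, 'cy': 194.40121078923718, 'rvec': array([ 1.06258533,  2.64055645, -0.7683123 ]), 'tvec': array([ 0.43465306, -0.31201929,  1.40024895])}
```

View pics/top0.png

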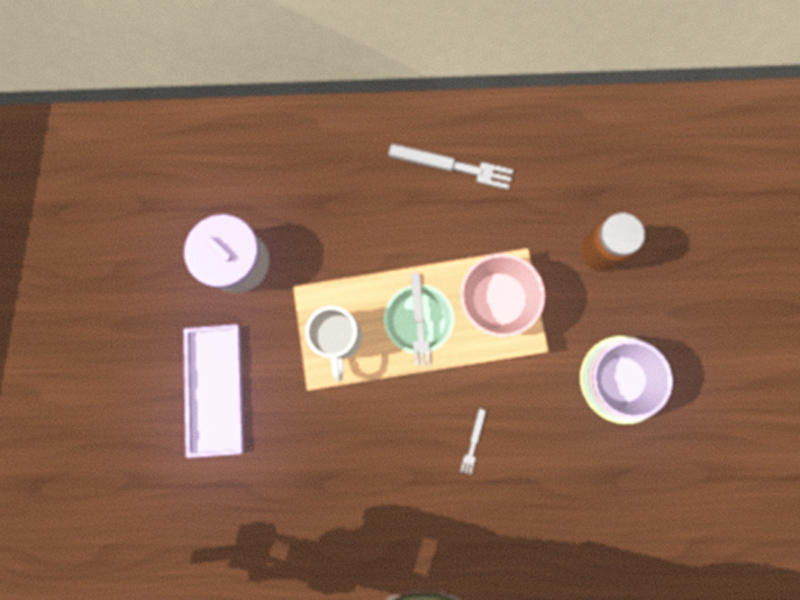

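View pics/scene0.png

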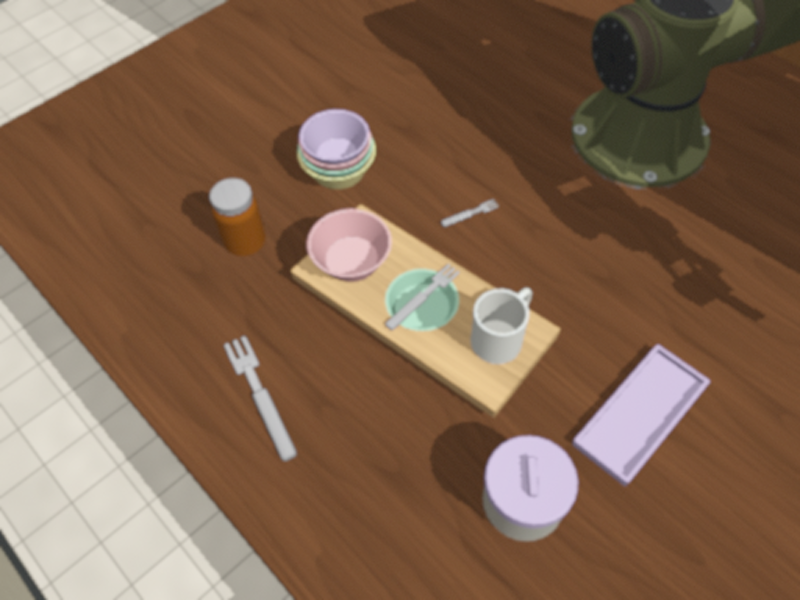

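The top view shows the fork across the opening, with its handle end at (417,277) and tines at (422,362). The opening is at about (419,319), the bowl at (503,295), the mug at (332,332) with its handle toward the robot, and the tray at (213,391). The large and small forks lie on the table and are distractors. I'll enlarge a crop for accurate pixels.

```bash
python3 - <<'E'
from h import *
im=cv2.imread("pics/top0_raw.png")[150:300,110:360]
cv2.imwrite("pics/topcrop.png",cv2.resize(im,None,fx=3.2,fy=3.2,interpolation=cv2.INTER_CUBIC))
E
```

```text
(no output)
```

View pics/topcrop.png

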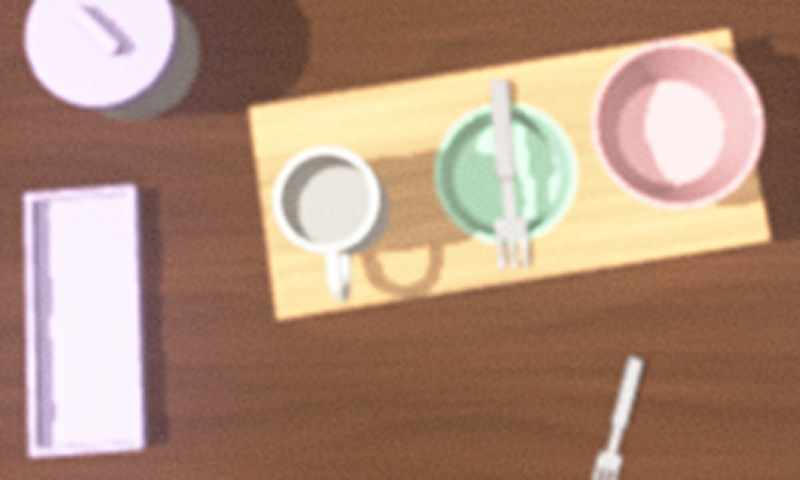

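The crop gives these pixels:
- **Stand corners:** (250,107), (730,30), (770,240), (277,319)
- **Fork ends:** (500,80) and (513,268)
- **Opening:** (506,172)
- **Bowl rim:** centre (679,124)
- **Mug rim:** centre (329,199)
- **Tray corners:** (25,192), (135,186), (145,450), (30,456)

```bash
python3 - <<'E'
from h import *
m=ctrl.camera_model("top")
f=lambda u,v,z:ray(m,u/3.2+110-.34,v/3.2+150-.34,z)
p=lambda n,P:print(n,np.round(P,4))
S=[f(u,v,.042) for u,v in((250,107),(730,30),(770,240),(277,319))]
p("stand",S);p("c",np.mean(S,0)); d=S[1]-S[0]+S[2]-S[3]; print("len",np.linalg.norm(S[1]-S[0]),np.linalg.norm(S[2]-S[1]),"stand dir deg",np.degrees(np.arctan2(d[1],d[0])))
p("opening",f(506,172,.042))
a=f(500,80,.052);b=f(513,268,.046);d=b-a;p("forkH",a);p("forkT",b);print(np.linalg.norm(d),np.degrees(np.arctan2(d[1],d[0])))
p("bowl",f(679,124,.090));p("bowlR",[f(593,124,.09),f(765,124,.09),f(679,40,.09),f(679,208,.09)]);p("mug",f(329,199,.127));p("mugh",f(341,295,.08))
T=[f(u,v,.016) for u,v in((25,192),(135,186),(145,450),(30,456))];p("tray",T);p("c",np.mean(T,0));d=T[2]-T[1]+T[3]-T[0];print(np.degrees(np.arctan2(d[1],d[0])))
ms=ctrl.camera_model("scene")  # cross-check with scene image pixels (800x600)
g=lambda u,v,z:ray(ms,u*.64,v*.64,z)
p("scene open",g(422,299,.042));p("scene bowl",g(349,242,.09));p("forkH",g(389,325,.05));p("forkT",g(456,268,.046))
p("tray",np.mean([g(658,347,.016),g(709,381,.016),g(627,481,.016),g(575,438,.016)],0))
p("canister top",f(100,40,.104))
mw=ctrl.camera_model("wrist");p("wristcam in tool", 0)
E
```

```text
stand [[ 0.6141  0.2     0.042 ]
 [ 0.6674 -0.1868  0.042 ]
 [ 0.4989 -0.2097  0.042 ]
 [ 0.445   0.1771  0.042 ]]
c [ 0.5563 -0.0049  0.042 ]
len 0.3904574020043299 0.1701089816478314 stand dir deg -82.10938381305601
opening [ 0.5569 -0.0048  0.042 ]
forkH [ 0.6293 -0.0018  0.052 ]
forkT [ 0.4809 -0.0087  0.046 ]
0.14865531938661763 -177.31768639583208
bowl [ 0.5847 -0.1366  0.09  ]
bowlR [[ 0.5863 -0.0719  0.09  ]
 [ 0.5832 -0.201   0.09  ]
 [ 0.6495 -0.1393  0.09  ]
 [ 0.5213 -0.1339  0.09  ]]
mug [0.53  0.123 0.127]
mugh [0.4618 0.1212 0.08  ]
tray [[0.5522 0.3914 0.016 ]
 [0.5552 0.3001 0.016 ]
 [0.3439 0.2871 0.016 ]
 [0.3407 0.3796 0.016 ]]
c [0.448  0.3396 0.016 ]
-176.63324529151507
scene open [ 0.5561 -0.0013  0.042 ]
scene bowl [ 0.5856 -0.1318  0.09  ]
forkH [0.6272 0.0009 0.05  ]
forkT [ 0.4794 -0.0036  0.046 ]
tray [0.4483 0.3429 0.016 ]
canister top [0.6578 0.3021 0.104 ]
wristcam in tool 0
```

>>> {"name": "play_rows", "arguments": {
  "commands": [
    [0,0,0,0,0,-6,0.2],
    [0,0,0,0,0,-6,0.2],
    [-0.01,-0.015,0,0,0,-6,0.2],
    [-0.0225,-0.03,0,0,0,0,0.2],
    [-0.0225,-0.03,0,0,0,0,0.2],
    [-0.0225,-0.03,0,0,0,0,0.2],
    [-0.0225,-0.03,0,0,0,0,0.2],
    [-0.0225,-0.03,0,0,0,0,0.2],
    [-0.0225,-0.03,0,0,0,0,0.2],
    [-0.0225,-0.03,0,0,0,0,0.2],
    [-0.0225,-0.03,0,0,0,0,0.2],
    [-0.0225,-0.03,0,0,0,0,0.2],
    [-0.0225,-0.03,0,0,0,0,0.2],
    [-0.0225,-0.03,0,0,0,0,0.2],
    [-0.0225,-0.03,0,0,0,0,0.2],
    [-0.0225,-0.03,0,0,0,0,0.2],
    [-0.0225,-0.03,0,0,0,0,0.2],
    [-0.0225,-0.03,0,0,0,0,0.2],
    [-0.0225,-0.03,0,0,0,0,0.2],
    [-0.02,-0.02,0,0,0,0,0.2]
  ]
}}

```text
time_s: 1.77
ee_pos: [0.5584, 0.0298, 0.2051]
eef_rot: [-3.141, -0.001, -3.098]
force: [0.4, 0.9, 0.4]
grip_width: 0.0373
grip_force: 0.0
```

```bash
python3 - <<'E'
from h import *
o=st(); m=ctrl.camera_model("wrist"); im=ctrl.camera("wrist"); cv2.imwrite("pics/w1.png",cv2.resize(im,(800,600),interpolation=cv2.INTER_CUBIC))
np.save("w1.npy",m,allow_pickle=True)
E
```

```text
{'time_s': np.float64(1.767), 'ee_pos': array([0.558, 0.03 , 0.205]), 'eef_rot': array([-3.141e+00, -1.000e-03, -3.098e+00]), 'force': array([0.364, 0.897, 0.38 ]), 'grip_width': np.float64(0.037), 'grip_force': np.float64(0.0), 'qpos': array([-0.012,  0.321,  1.494, -0.   ,  1.327, -1.627])}
```

View pics/w1.png

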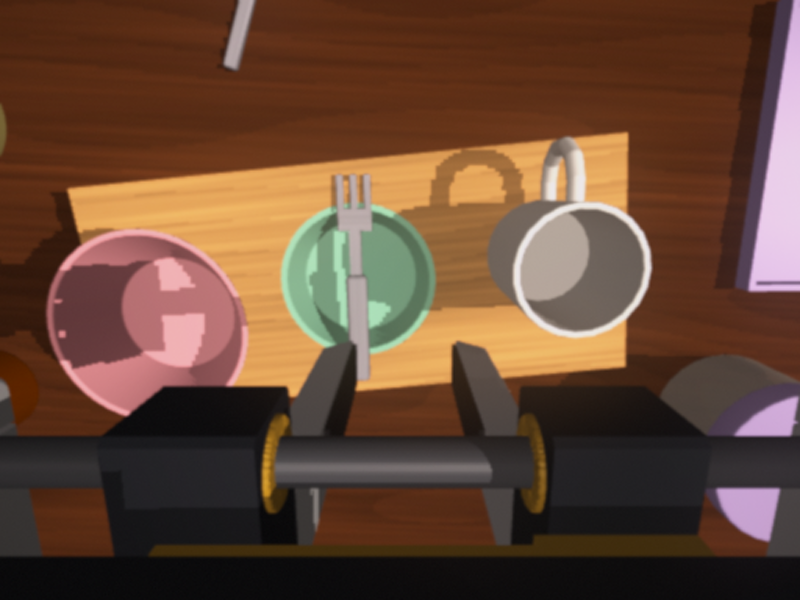

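The wrist view shows the fork's handle end at (363,378) and its tines at (352,176). The opening centre is at (358,278) and the bowl rim centre at about (147,323).

```bash
python3 - <<'E'
from h import *
m=np.load("w1.npy",allow_pickle=True).item()
f=lambda u,v,z:np.round(ray(m,u*.64-.2,v*.64-.2,z),4)
print("H",f(363,378,.052),"T",f(352,176,.046),"neck",f(357,277,.052),"open",f(358,278,.042),"bowl",f(147,323,.09),"bowl rim L/R",f(47,310,.09),f(247,335,.09),"mug",f(582,269,.127), "mug R",f(513,269,.127),f(651,269,.127))
print("tray corner inner-right", f(737,288,.016), "stand corners", f(68,187,.042), f(628,132,.042),f(626,367,.042))
E
```

```text
H [0.6272 0.0025 0.052 ] T [ 0.482  -0.0092  0.046 ] neck [ 0.5512 -0.0036  0.052 ] open [ 0.5536 -0.0038  0.042 ] bowl [ 0.5805 -0.1342  0.09  ] bowl rim L/R [ 0.5747 -0.1973  0.09  ] [ 0.5857 -0.0703  0.09  ] mug [0.5282 0.1262 0.127 ] mug R [0.5299 0.0885 0.127 ] [0.5266 0.1639 0.127 ]
tray corner inner-right [0.5529 0.2931 0.016 ] stand corners [ 0.4981 -0.2081  0.042 ] [0.4445 0.178  0.042 ] [0.6133 0.2021 0.042 ]
```

>>> {"name": "play_rows", "arguments": {
  "commands": [
    [-0.0071,-0.016,0.01,0,0,0,0.2],
    [-0.0071,-0.016,0.02,0,0,0,0.2],
    [0,0,0.03,0,0,0,0.2],
    [0,0,0.03,0,0,0,0.2],
    [0,0,0.03,0,0,0,0.2],
    [0,0,0.02,0,0,0,0.2],
    [0,0,0.014,0,0,0,0.2],
    [0,0,0.012,0,0,0,0.2],
    [0,0,0,0,0,0,0.2],
    [0,0,0,0,0,0,0.2]
  ],
  "force": 20
}}

```text
time_s: 2.65
ee_pos: [0.573, 0.0011, 0.0394]
eef_rot: [3.142, -0.001, -3.096]
force: [0.3, -0.1, 0.0]
grip_width: 0.0374
grip_force: 0.0
```

>>> {"name": "play_rows", "arguments": {
  "commands": [
    [0,-0.0025,0,0,0,0,0.2],
    [0,0,0,0,0,0,0.5],
    [0,0,0,0,0,0,1],
    [0,0,0,0,0,0,1],
    [0,0,0,0,0,0,1],
    [0,0,0,0,0,0,1],
    [0,0,0,0,0,0,1]
  ],
  "force": 20
}}

```text
time_s: 3.23
ee_pos: [0.5734, -0.0014, 0.0399]
eef_rot: [-3.141, 0.001, -3.096]
force: [-0.6, -0.1, 4.0]
grip_width: 0.0146
grip_force: 20.0
```

>>> {"name": "play_rows", "arguments": {
  "commands": [
    [0,0,-0.01,0,0,0,1],
    [0,0,-0.02,0,0,0,1],
    [0,0,-0.03,0,0,0,1],
    [0,0,-0.03,0,0,0,1],
    [0,0,-0.03,0,0,0,1],
    [0,0,-0.02,0,0,0,1],
    [0.003,0.01,0,0,0,0,1],
    [0.007,0.026,0,0,0,0,1],
    [0.008,0.03,0,0,0,0,1],
    [0.008,0.03,0,0,0,0,1],
    [0.008,0.03,0,0,0,0,1],
    [0.008,0.03,0,0,0,0,1],
    [0.008,0.03,0,0,0,0,1],
    [0.008,0.03,0,0,0,0,1],
    [0.008,0.03,0,0,0,0,1],
    [0.008,0.03,0,0,0,0,1],
    [0.008,0.03,0,0,0,0,1],
    [0.005,0.025,0,0,0,0,1],
    [0.003,0.015,0,0,0,0,1],
    [0,0,0,0,0,0,1]
  ],
  "force": 40
}}

```text
time_s: 4.9
ee_pos: [0.4659, 0.3426, 0.1787]
eef_rot: [-3.141, -0.001, -3.093]
force: [0.2, -0.8, -0.0]
grip_width: 0.0145
grip_force: 40.0
```

```bash
python3 - <<'E'
from h import *
o=st(); im=ctrl.camera("wrist"); t=ctrl.camera("top")
print(ctrl.camera_model("wrist"))
t=t[120:312,60:316]; a=cv2.resize(im,(400,300)); 
cv2.imwrite("pics/c2.png",np.vstack([cv2.resize(np.hstack([a,cv2.resize(t,(400,300),interpolation=cv2.INTER_CUBIC)]),(800,300))]))
E
```

```text
{'time_s': np.float64(4.9), 'ee_pos': array([0.466, 0.343, 0.179]), 'eef_rot': array([-3.141e+00, -1.000e-03, -3.093e+00]), 'force': array([ 0.211, -0.784, -0.006]), 'grip_width': np.float64(0.015), 'grip_force': np.float64(39.958), 'qpos': array([ 0.571,  0.385,  1.47 ,  0.   ,  1.287, -1.049])}
{'fx': 303.8952420229327, 'fy': 303.8952420229327, 'cx': 258.2618512202514, 'cy': 195.33377453738188, 'rvec': array([-2.05294523, -2.15176057, -0.24504503]), 'tvec': array([-0.31801399, -0.48758175,  0.25520562])}
```

View pics/c2.png

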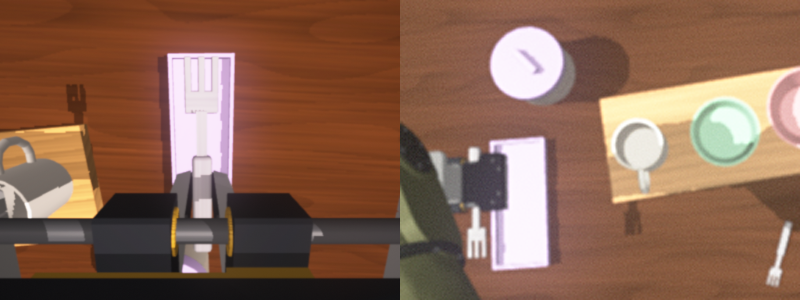

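The fork is held level and aligned over the tray in the left panel, with its tines at (202,100). The opening is free and the mug is undisturbed. Next I'll lower it.

>>> {"name": "play_rows", "arguments": {
  "commands": [
    [0.0005,-0.001,0.02,0,0,0,1],
    [0,0,0.03,0,0,0,1],
    [0,0,0.03,0,0,0,1],
    [0,0,0.03,0,0,0,1],
    [0,0,0.03,0,0,0,1],
    [0,0,0.015,0,0,0,1],
    [0,0,0.009,0,0,0,1],
    [0,0,0.005,0,0,0,1],
    [0,0,0.0025,0,0,0,1],
    [0,0,0,0,0,0,1],
    [0,0,0,0,0,0,1]
  ]
}}

```text
time_s: 5.92
ee_pos: [0.4677, 0.3393, 0.009]
eef_rot: [3.141, 0.001, -3.096]
force: [0.6, 0.9, -0.8]
grip_width: 0.0144
grip_force: 40.0
```

>>> {"name": "play_rows", "arguments": {
  "commands": [
    [0,0,0.002,0,0,0,1],
    [0,0,0.001,0,0,0,1],
    [0,0,0,0,0,0,0.7],
    [0,0,0,0,0,0,0.5],
    [0,0,0,0,0,0,0.4],
    [0,0,0,0,0,0,0.3],
    [0,0,0,0,0,0,0.3],
    [0,0,0,0,0,0,0.3],
    [0,0,-0.02,0,0,0,0.3],
    [0,0,-0.03,0,0,0,0.3],
    [0,0,-0.04,0,0,0,0.3],
    [0,0,-0.04,0,0,0,0.3],
    [0,0,-0.04,0,0,0,0.3],
    [0,0,-0.03,0,0,0,0.3],
    [0,0,0,0,0,0,0.3]
  ]
}}

```text
time_s: 7.17
ee_pos: [0.4687, 0.3401, 0.2114]
eef_rot: [3.137, 0.008, -3.096]
force: [-0.7, -0.3, -0.4]
grip_width: 0.0327
grip_force: 0.0
```

```bash
python3 - <<'E'
from h import *
o=st(); s=ctrl.camera("scene"); w=ctrl.camera("wrist")
s=s[120:360,192:512]
cv2.imwrite("pics/c3.png",np.hstack([cv2.resize(w,(400,300)),cv2.resize(s,(400,300),interpolation=cv2.INTER_CUBIC)]))
E
```

```text
{'time_s': np.float64(7.167), 'ee_pos': array([0.469, 0.34 , 0.211]), 'eef_rot': array([ 3.137,  0.008, -3.096]), 'force': array([-0.715, -0.281, -0.44 ]), 'grip_width': np.float64(0.033), 'grip_force': np.float64(0.0), 'qpos': array([ 0.565,  0.355,  1.434, -0.   ,  1.343, -1.052])}
```

View pics/c3.png

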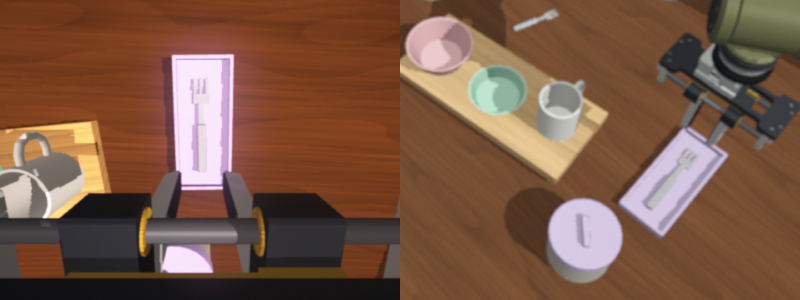

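The fork lies flat in the tray (left panel, about (201,125)), and the mug and the rest are untouched. Now I'll move to the bowl, with the tool's x axis along the drag direction.

>>> {"name": "play_rows", "arguments": {
  "commands": [
    [0,0,0,0,0,6.7,0.5],
    [0,0,0,0,0,6.7,0.5],
    [0,0,0,0,0,6.7,0.5],
    [0,0,0,0,0,6.7,0.5],
    [0,0,0,0,0,6.7,0.5],
    [0,0,0,0,0,6.7,0.5],
    [0,0,0,0,0,6.7,0.5],
    [0,0,0,0,0,6.7,0.5],
    [0,0,0,0,0,6.7,0.5],
    [0,0,0,0,0,6.7,0.5],
    [0,0,0,0,0,6.7,0.5],
    [0,0,0,0,0,6.7,0.5],
    [-0.02,0.001,0,0,0,0,0.5],
    [-0.03,0.001,0,0,0,0,0.5],
    [-0.03,0.001,0,0,0,0,0.5],
    [-0.03,0.001,0,0,0,0,0.5],
    [-0.03,0.001,0,0,0,0,0.5],
    [-0.03,0.001,0,0,0,0,0.5],
    [-0.03,0.001,0,0,0,0,0.5],
    [-0.03,0.001,0,0,0,0,0.5]
  ]
}}

```text
time_s: 8.93
ee_pos: [0.523, 0.1144, 0.2029]
eef_rot: [-3.138, -0.0, 1.784]
force: [-0.5, 0.4, -0.0]
grip_width: 0.0232
grip_force: 0.0
```

>>> {"name": "play_rows", "arguments": {
  "commands": [
    [-0.03,0.001,0,0,0,0,0.5],
    [-0.03,0.001,0,0,0,0,0.5],
    [-0.03,0.001,0,0,0,0,0.5],
    [-0.03,0.001,0,0,0,0,0.5],
    [-0.03,0.001,0,0,0,0,0.5],
    [-0.03,0.001,0,0,0,0,0.5],
    [-0.02,0.001,0,0,0,0,0.5],
    [-0.01,0.0,0,0,0,0,0.5],
    [0,0,0,0,0,0,0.5]
  ]
}}

```text
time_s: 9.68
ee_pos: [0.5743, -0.0891, 0.2031]
eef_rot: [-3.139, -0.001, 1.782]
force: [1.3, 0.3, 0.1]
grip_width: 0.0236
grip_force: 0.0
```

```bash
cat > rel.py <<'E'
from h import *
import sys
o=st(); p=o["ee_pos"]; y=o["eef_rot"][2]
x=np.array([np.cos(y),np.sin(y)]); yy=np.array([np.sin(y),-np.cos(y)])
for n,c in(("bowl",(.5837,-.134)),("open",(.5560,-.0037))):
    d=np.array(c)-p[:2]; print(n,"tool dx,dy",np.round([d@x,d@yy],4))
E
python3 rel.py
```

```text
{'time_s': np.float64(9.683), 'ee_pos': array([ 0.574, -0.089,  0.203]), 'eef_rot': array([-3.139e+00, -1.000e-03,  1.782e+00]), 'force': array([1.303, 0.256, 0.091]), 'grip_width': np.float64(0.024), 'grip_force': np.float64(0.0), 'qpos': array([-0.217,  0.373,  1.429, -0.   ,  1.342, -0.428])}
bowl tool dx,dy [-0.0459 -0.0002]
open tool dx,dy [ 0.0874 -0.    ]
```

>>> {"name": "play_rows", "arguments": {
  "commands": [
    [-0.02,0,0,0,0,0,0.5],
    [-0.02,0,0,0,0,0,0.5],
    [0,0,0.02,0,0,0,0.5],
    [0,0,0.03,0,0,0,0.5],
    [0,0,0.03,0,0,0,0.5],
    [0,0,0.03,0,0,0,0.5],
    [0,0,0.02,0,0,0,0.5],
    [0,0,0.01,0,0,0,0.5],
    [0,0,0.006,0,0,0,0.5],
    [0,0,0.003,0,0,0,0.5],
    [0,0,0,0,0,0,0.5],
    [0,0,0,0,0,0,0.5]
  ]
}}

```text
time_s: 10.68
ee_pos: [0.5838, -0.1268, 0.0571]
eef_rot: [3.14, 0.001, 1.784]
force: [0.8, -0.1, 0.2]
grip_width: 0.0234
grip_force: 0.0
```

```bash
python3 rel.py
```

```text
{'time_s': np.float64(10.683), 'ee_pos': array([ 0.584, -0.127,  0.057]), 'eef_rot': array([3.140e+00, 1.000e-03, 1.784e+00]), 'force': array([ 0.824, -0.088,  0.154]), 'grip_width': np.float64(0.023), 'grip_force': np.float64(0.0), 'qpos': array([-0.275,  0.558,  1.52 , -0.   ,  1.061, -0.488])}
bowl tool dx,dy [-0.0071 -0.0016]
open tool dx,dy [ 0.1262 -0.0011]
```

>>> {"name": "play_rows", "arguments": {
  "commands": [
    [0,-0.001,0.004,0,0,0,0.5],
    [0,0,0.002,0,0,0,0.5],
    [0.005,0,0,0,0,0,0.5],
    [0.006,0,0,0,0,0,0.5],
    [0.006,0,0,0,0,0,0.5],
    [0.006,0,0,0,0,0,0.5],
    [0.006,0,0,0,0,0,0.5],
    [0.006,0,0,0,0,0,0.5],
    [0.005,0,0,0,0,0,0.5]
  ]
}}

```text
time_s: 11.43
ee_pos: [0.5737, -0.0872, 0.0501]
eef_rot: [3.141, 0.0, 1.784]
force: [0.5, -0.7, 1.2]
grip_width: 0.0235
grip_force: 0.2
```

```bash
python3 - <<'E'
from h import *
o=st(); s=ctrl.camera("scene"); w=ctrl.camera("wrist")
s=s[90:330,150:470]
cv2.imwrite("pics/c4.png",np.hstack([cv2.resize(w,(400,300)),cv2.resize(s,(400,300),interpolation=cv2.INTER_CUBIC)]))
E
```

```text
{'time_s': np.float64(11.433), 'ee_pos': array([ 0.574, -0.087,  0.05 ]), 'eef_rot': array([3.141, 0.   , 1.784]), 'force': array([ 0.468, -0.716,  1.237]), 'grip_width': np.float64(0.023), 'grip_force': np.float64(0.23), 'qpos': array([-0.214,  0.535,  1.576, -0.   ,  1.03 , -0.427])}
```

View pics/c4.png

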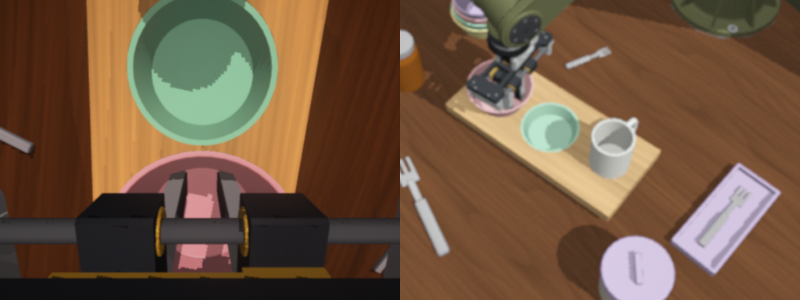

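The wrist view (left) shows the bowl against the fingers, with the opening centre at (203,72) straight ahead on the tool's axis. I'll keep dragging.

>>> {"name": "play_rows", "arguments": {
  "commands": [
    [0.006,0,0,0,0,0,0.5],
    [0.006,0,0,0,0,0,0.5],
    [0.006,0,0,0,0,0,0.5],
    [0.006,0,0,0,0,0,0.5],
    [0.006,0,0,0,0,0,0.5],
    [0.006,0,0,0,0,0,0.5],
    [0.006,0,0,0,0,0,0.5],
    [0.006,0,0,0,0,0,0.5],
    [0.006,0,0,0,0,0,0.5],
    [0.006,0,0,0,0,0,0.5],
    [0.005,0,0,0,0,0,0.5],
    [0.003,0,0,0,0,0,0.5]
  ]
}}

```text
time_s: 12.53
ee_pos: [0.5593, -0.0208, 0.0499]
eef_rot: [-3.142, -0.0, 1.784]
force: [-0.5, -0.5, -0.3]
grip_width: 0.0235
grip_force: 0.2
```

```bash
cat > look.py <<'E'
from h import *
import sys
s=ctrl.camera("scene"); w=ctrl.camera("wrist"); s=s[110:290,170:410]
cv2.imwrite(sys.argv[1],np.hstack([cv2.resize(w,(400,300)),cv2.resize(s,(400,300),interpolation=cv2.INTER_CUBIC)]))
E
python3 rel.py; python3 look.py pics/c5.png
```

```text
{'time_s': np.float64(12.533), 'ee_pos': array([ 0.559, -0.021,  0.05 ]), 'eef_rot': array([-3.142, -0.   ,  1.784]), 'force': array([-0.464, -0.538, -0.289]), 'grip_width': np.float64(0.024), 'grip_force': np.float64(0.154), 'qpos': array([-0.103,  0.496,  1.638,  0.   ,  1.007, -0.316])}
bowl tool dx,dy [-1.158e-01 -1.000e-04]
open tool dx,dy [0.0174 0.0004]
```

View pics/c5.png

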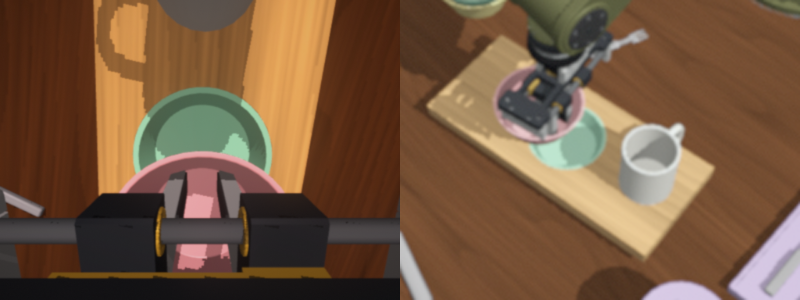

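The bowl is level, about 46 mm short of the opening, and on line with it. I'll draw it on to the tipping point.

>>> {"name": "play_rows", "arguments": {
  "commands": [
    [0.004,0,0,0,0,0,0.5],
    [0.005,0,0,0,0,0,0.5],
    [0.005,0,0,0,0,0,0.5],
    [0.003,0,0.001,0,0,0,0.5],
    [0.003,0,0.001,0,0,0,0.5],
    [0.003,0,0.002,0,0,0,0.5],
    [0,0,0,0,0,0,0.5]
  ]
}}

```text
time_s: 13.22
ee_pos: [0.5543, 0.0015, 0.0455]
eef_rot: [-3.141, -0.0, 1.784]
force: [-0.8, -0.1, -0.1]
grip_width: 0.0233
grip_force: 0.0
```

>>> {"name": "play_rows", "arguments": {
  "commands": [
    [0.003,0,0.002,0,0,0,0.5],
    [0.003,0,0.002,0,0,0,0.5],
    [0.003,0,0.002,0,0,0,0.5],
    [0.003,0,0.002,0,0,0,0.5],
    [0,0,0,0,0,0,0.5]
  ]
}}

```text
time_s: 13.63
ee_pos: [0.5517, 0.0133, 0.0374]
eef_rot: [-3.141, -0.0, 1.784]
force: [0.2, 0.2, 0.3]
grip_width: 0.0236
grip_force: 0.0
```

```bash
python3 rel.py; python3 look.py pics/c6.png
```

```text
{'time_s': np.float64(13.633), 'ee_pos': array([0.552, 0.013, 0.037]), 'eef_rot': array([-3.141, -0.   ,  1.784]), 'force': array([0.179, 0.198, 0.258]), 'grip_width': np.float64(0.024), 'grip_force': np.float64(0.0), 'qpos': array([-0.042,  0.501,  1.667,  0.   ,  0.975, -0.256])}
bowl tool dx,dy [-1.507e-01  1.000e-04]
open tool dx,dy [-0.0175  0.0006]
```

View pics/c6.png

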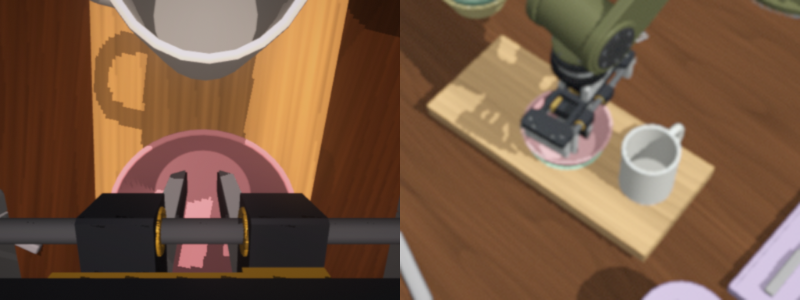

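The bowl has slid into the opening ahead of the fingers. I'll finish the draw to bring its back in too.

>>> {"name": "play_rows", "arguments": {
  "commands": [
    [0.003,0,0.001,0,0,0,0.5],
    [0.003,0,0.001,0,0,0,0.5],
    [0.003,0,0.001,0,0,0,0.5],
    [0.001,0,0.001,0,0,0,0.5],
    [0,0,0,0,0,0,0.5]
  ]
}}

```text
time_s: 14.15
ee_pos: [0.5498, 0.0228, 0.0338]
eef_rot: [-3.141, -0.0, 1.784]
force: [-0.5, 0.4, -0.4]
grip_width: 0.0235
grip_force: 0.0
```

>>> {"name": "play_rows", "arguments": {
  "commands": [
    [0,0,-0.006,0,0,0,0.5],
    [-0.006,0,-0.006,0,0,0,0.8],
    [-0.009,0,0,0,0,0,1],
    [-0.009,0,0,0,0,0,1],
    [-0.003,0,0,0,0,0,1],
    [0,0,0,0,0,0,1],
    [0,0,0.004,0,0,0,1],
    [0,0,0.004,0,0,0,1],
    [0,0,0.003,0,0,0,1],
    [0,0,0.002,0,0,0,1],
    [0,0,0,0,0,0,1]
  ],
  "force": 10
}}

```text
time_s: 15.07
ee_pos: [0.5553, -0.0037, 0.0322]
eef_rot: [-3.141, -0.0, 1.784]
force: [0.6, 0.2, -0.5]
grip_width: 0.0005
grip_force: 0.0
```

```bash
python3 rel.py
```

```text
{'time_s': np.float64(15.067), 'ee_pos': array([ 0.555, -0.004,  0.032]), 'eef_rot': array([-3.141, -0.   ,  1.784]), 'force': array([ 0.574,  0.241, -0.543]), 'grip_width': np.float64(0.001), 'grip_force': np.float64(0.0), 'qpos': array([-0.073,  0.515,  1.659,  0.   ,  0.969, -0.286])}
bowl tool dx,dy [-0.1334  0.0002]
open tool dx,dy [-0.0002  0.0007]
```

>>> {"name": "play_rows", "arguments": {
  "commands": [
    [0,0,0.002,0,0,0,1],
    [0,0,0.001,0,0,0,1],
    [0,0,0.001,0,0,0,1],
    [0,0,0.0005,0,0,0,1],
    [0,0,0,0,0,0,1]
  ]
}}

```text
time_s: 15.48
ee_pos: [0.5556, -0.0039, 0.0284]
eef_rot: [-3.142, 0.0, 1.784]
force: [-0.6, 0.4, 0.3]
grip_width: 0.0007
grip_force: 0.0
```

>>> {"name": "play_rows", "arguments": {
  "commands": [
    [0,0,0.0007,0,0,0,1],
    [0,0,0.0007,0,0,0,1],
    [0,0,0,0,0,0,1]
  ]
}}

```text
time_s: 15.73
ee_pos: [0.5559, -0.004, 0.0279]
eef_rot: [3.141, 0.0, 1.784]
force: [-3.2, -0.0, 9.0]
grip_width: 0.0004
grip_force: 4.5
```

>>> {"name": "play_rows", "arguments": {
  "commands": [
    [0,0,0,0,0,0,1],
    [0,0,0,0,0,0,1],
    [0,0,-0.002,0,0,0,1],
    [0,0,-0.01,0,0,0,1],
    [0,0,-0.03,0,0,0,1],
    [0,0,-0.04,0,0,0,1],
    [0,0,-0.04,0,0,0,1],
    [0,0,-0.04,0,0,0,1],
    [-0.03,0,-0.02,0,0,0,1],
    [-0.03,0,0,0,0,0,1],
    [-0.03,0,0,0,0,0,1],
    [-0.03,0,0,0,0,0,1],
    [-0.03,0,0,0,0,0,1],
    [0,0,0,0,0,0,1]
  ]
}}

```text
time_s: 16.9
ee_pos: [0.5874, -0.1548, 0.2093]
eef_rot: [-3.141, 0.001, 1.78]
force: [0.0, -0.5, -0.1]
grip_width: 0.001
grip_force: 0.0
```

```bash
python3 - <<'E'
from h import *
st(); s=ctrl.camera("scene"); w=ctrl.camera("wrist"); mw=ctrl.camera_model("wrist"); ms=ctrl.camera_model("scene")
t=np.linspace(0,2*np.pi,60); 
# expected level rim overlay (r=64.5, z=.070), thin green; best-fit centre check by eye
C=np.c_[.5562+.0645*np.cos(t),-.0035+.0645*np.sin(t),np.full(60,.070)]
a=cv2.resize(w,None,fx=4,fy=4,interpolation=cv2.INTER_CUBIC);b=cv2.resize(s,None,fx=4,fy=4,interpolation=cv2.INTER_CUBIC)
out=[]
for im,m in((a,mw),(b,ms)):
    q=proj(m,C)*4+1.5; cv2.polylines(im,[q.astype(int)],True,(0,255,0),1)
    c=q.mean(0).astype(int); n=260 if m is ms else 380; x0=max(0,c[0]-n);y0=max(0,c[1]-n)
    out.append(cv2.resize(im[y0:y0+2*n,x0:x0+2*n],(400,400)))
cv2.imwrite("pics/c7.png",np.hstack(out))
E
```

```text
{'time_s': np.float64(16.9), 'ee_pos': array([ 0.587, -0.155,  0.209]), 'eef_rot': array([-3.141e+00,  1.000e-03,  1.780e+00]), 'force': array([ 0.007, -0.523, -0.112]), 'grip_width': np.float64(0.001), 'grip_force': np.float64(0.0), 'qpos': array([-3.180e-01,  4.260e-01,  1.341e+00, -1.000e-03,  1.374e+00,
       -5.270e-01])}
```

View pics/c7.png

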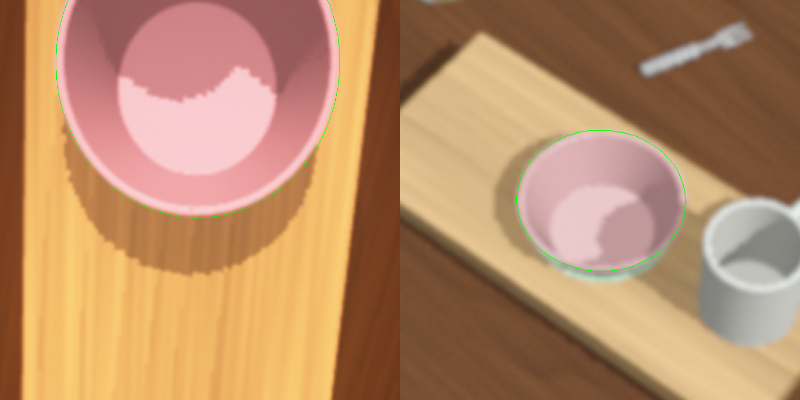

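The bowl's rim matches the predicted level, fully-home outline in both views (left rim 57–340, right rim 517–686). The mug and the small fork are undisturbed. I'll hand in.

```bash
python3 -c "
from h import *
print(ctrl.hand_in())"
```

```text
the job is handed in; nothing more can be done
None
```

The job is handed in: the middle-sized fork lies flat in the lilac tray, and the pink bowl was slid into the opening and pressed down with about 9 N until it sat level and fully home; the mug, jar, canister and bowl stack were left alone.

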